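# Set a rear hub on the spindle and clamp it

## Robot

A 6-joint arm with a two-finger parallel gripper is mounted at the origin on the work surface. World frame = base frame: x ahead of the robot, y to its left, z up, the work surface at z = 0. Lengths are in m, angles in degrees, forces in N, time in s.
With the tool pointing down it reaches from about 0.3 to 0.75 m from the base axis. Payload 8.5 kg.
Tool frame: the origin (TCP) lies midway between the tips of the shut fingers; the grasp point (between the pads) lies 19 mm behind it; z points along the fingers, y is the line along which they close (so a half turn about z gives the same grasp; the last joint's range is limited). The gripper opens to 85 mm and grips with 20 to 120 N. Pads are 22 mm wide; open, the fingers measure 114 mm over their backs; the gripper's body (76 mm by 85 mm) begins 54 mm behind the grasp point. The pads swing forward as they close: fully open they stand 13 mm farther back than shut.
Start: joints at [52.695, 21.807, 74.336, -0, 83.858, -12.336], TCP at [0.232, 0.499, 0.231] pointing down, gripper open.
Joint ranges: [-178.18, 178.18], [-50.72, 133.34], [12.68, 142.11], [-81.47, 261.47], [9.98, 163.14], [-165.26, 165.26]. Speed limits (degrees/s): [136.94, 136.94, 180, 180, 180, 180].

## Interface

Orientations are given as a 3x3 rotation matrix whose columns are the frame's x, y, z axes.
In Python, from rig import env gives the robot as it stands. The module is installed in compiled form; this text tells all that it offers.
- The arm moves only by the tool jog_arm, never from a script. Its argument "targets" is a list of rows, each a list of 6 numbers: the shift along the tool's x, y, z in cm, then the turn, a rotation vector about the tool's x, y, z in degrees. A call has 1 to 8 rows; each row is the pose to reach, as a shift and turn from the pose commanded when the call began, along the tool's axes at that moment; what a row does not reach only later rows make up. A row lasts 1/12 s, in which the tool goes at most 41.7 mm and 7.16 degrees, less where a joint would pass 70% of its speed; a pose out of reach is approached as far as the arm can. A call with a gripper value outside its range is refused whole. "hand" is the opening, from 0 (shut) to 1 (fully open), set as the call begins (left out, the last holds). The fingers move at their own pace and stop on an object; "newtons" is the grip in N (left out, the last holds). Time passes only in rows, so rows that repeat a pose let the fingers close. It gives the time, the measured TCP pose, the force, the opening and the grip force at its end, in the units of the state.
- env.observe(): the state, without advancing time (a new reading comes with each control period).
- env.get_image(name): name is "side" or "top" or "wrist"; returns a dict with "frame" (384x512x3 uint8, red, green, blue), "depth" (384x512 float32, m along the optical axis (not along the pixel's ray), 0 where there is no reading), "fovy" (degrees; the focal length in pixels is half the picture's height over the tangent of half this angle, whatever the lens; pixels are square), "cx", "cy" (the principal point, pixels), "cam_to_world" (4x4, takes a point from camera to world coordinates). Camera axes: x right, y down, z forward; pixel columns grow to the right and rows downward; lengths in m; the calibration is good to about 2 mm. The wrist camera is an equidistant fisheye: a pixel r from the principal point sees the ray r / f radians off the axis. A picture is of the moment at which its call begins.
- env.close_job(): hands the job in; it is judged then, once.
Trained networks look in the newest picture that a camera, given by its name, has taken for a name from the list of things; names that differ only in an ending like _2 or _b are one class to them, and where a whole thing is asked for, a point or a joint stands for the part that bears it (a point fixed in the world has none). Each returns a list of dicts, best first, with "score" (0 to 1); they miss things now and then, are a little off and sometimes report something else, mostly with a low value. They report only what shows in the picture. A call takes as long as a camera call. They do not tell look-alikes from the thing itself.
- env.regions_of(camera, target): "pixels" (384x512 bool, what is visible of it) and "point" ([row, column] in pixels, amid what is visible of it).
The state is a dict: "time_s": time; "q": joint angles; "qvel": joint speeds; "joint_efforts": joint torques, N m; "position": TCP position; "tool_rot": TCP orientation; "ft_force": force on the tool from outside, world axes, zero at the start; "wrist_torque": the same for the moment, N m; "grip_width": finger opening in m; "gripper_force": force on a finger pad.
Only numpy, scipy, OpenCV 4.12 (cv2) and the standard library are available. Lean on these libraries where they do the work, as an engineer would, in place of code of your own. Each camera call takes 0.05 s, during which the arm holds its last target. There are 200 camera calls.

## Task

Take the rear hub (the larger one, with the ribbed driver body) off its leaning stand and set it on the upright spindle of the clamping fixture, driver end up and fully home on the base. Then wind the handwheel clockwise until the jaw rests against the hub's flange, and leave it there. Leave the other hub on its stand and do not disturb the other things on the bench.

Things in the scene. Friction and masses are not known exactly. Their poses are not given: they have to be found in the camera images.
- rear_hub: the larger bicycle hub shell, a bare metal spool 104 mm long: flanges of 70 mm diameter at z 0-7 and 61-68 mm, 38 mm barrel between, and a ribbed driver body of 36 mm diameter at z 68-104 mm, the place to grip. A 26 mm bore runs right through. About 0.3 kg. Origin: centre of its lower (flange) end; z along its axis to the driver end. Starts on a stand's peg, leaning 32 degrees
- rear_hub_grip (a point): point on the rear hub's axis in the middle of the driver body, 89 mm from the lower face, 21 mm above the upper flange
- front_hub: the smaller bicycle hub shell, 68 mm long, two flanges of 54 mm, 33 mm barrel, no driver body; on the other stand. Origin: centre of its lower face, z along its axis
- stand_a: plywood stand, foot 120 x 100 mm, with a sloping 84 mm square plate and a peg square to the plate, 18 mm diameter and 42 mm long with a tapered tip. The peg leans 32 degrees from vertical towards the stand's own -x. Origin under its foot; the peg's root is 50 mm above the origin, z up
- stand_b: a second stand just like stand_a; either hub may be on either stand
- spindle_seat (a point): root of the clamping fixture's upright steel spindle, on the top face of its grey base (30 mm above the bench). Spindle 21 mm diameter, 80 mm tall, top 12 mm tapered. z up; y points from handwheel to spindle: the jaw, then the handwheel, stand on the spindle's -y side, the wheel's axis 190 mm from the spindle
- jaw_face (a point): centre of the jaw's flat front face (64 mm wide, from 34 to 76 mm above the bench), which looks to +y of the fixture, at the spindle; it stands 65 mm from the spindle's axis when the jaw joint reads 0
- jaw (a joint): slide of the jaw towards the spindle, m: 0 fully back, 0.030 when it meets the flange of a centred rear hub, 0.042 at the end of its travel. Geared to the handwheel: 5.7 mm per radian (36 mm a turn)
- wheel (a joint): handwheel angle, rad: grows as it is wound clockwise seen from above, which drives the jaw towards the spindle; stiff enough to stay where it is left
- wheel_axis (a point): centre of the handwheel (vertical axis, 122 mm diameter, lying level, rim top 79 mm above the bench, its centre boss up to 90 mm)
- crank_grip (a point): middle of the useful part of the handwheel's upright black handle: a cylinder, free to spin on its pin, of 20 mm diameter, from 77 to 137 mm above the bench, 48 mm from the wheel's axis; this point is 115 mm above the bench and goes round with the wheel
- spanner: steel open spanner, 180 mm long, lying flat; leave alone
- screwdriver: wooden-handled screwdriver, 190 mm, lying flat; leave alone
- oil_bottle: plain grey plastic bottle, 52 mm diameter, 130 mm tall, standing; leave alone
- grease_tin: low steel tin, 80 mm diameter, 50 mm tall, standing; leave alone
- sprocket: flat dark steel ring, 90 mm diameter with a 36 mm hole, 8 mm thick, lying flat; leave alone
- hammer: wooden-handled hammer, 240 mm, lying flat; leave alone
- file_block: dark wooden block, 120 x 50 x 30 mm, lying flat; leave alone
Mind the look-alikes: they are no part of the job. Leave any yellow look-alike of the rear_hub alone.

How it is judged (in metres and radians):
On the way, in this order (a step that is already met when the one before it is completed fails the run):
1. the rear hub is home on the spindle, driver end up, with the jaw still clear of it (horizontal distance between rear_hub and spindle_seat below 0.006 m and z of rear_hub in the frame of spindle_seat between -0.004 and 0.004 m and angle between rear_hub's own z axis and vertical below 0.09 rad and not (y of rear_hub in the frame of jaw_face below 0.0368 m)), for 0.2 s.
2. the jaw is wound up against the seated hub (horizontal distance between rear_hub and spindle_seat below 0.006 m and z of rear_hub in the frame of spindle_seat between -0.004 and 0.004 m and angle between rear_hub's own z axis and vertical below 0.09 rad and y of rear_hub in the frame of jaw_face below 0.0368 m), for 0.2 s.
At the end, for the whole second after the job is handed in: The rear hub stands driver end up on the spindle: its lower face within 4 mm of the base, its axis within 6 mm of the spindle's and within 0.09 rad of upright; the jaw's face is against its flange (hub axis less than 36.8 mm from the jaw face, the flange's radius being 35 mm); hub and wheel at rest (all of step 2 and linear speed of rear_hub below 0.02 m/s and velocity of joint wheel between -0.1 and 0.1 rad/s); the robot touches nothing.
It fails at once if the front hub is taken or knocked (moved over 30 mm) (distance of front_hub from where it was at the start of the episode above 0.03 m).
It fails at once if another thing on the bench is moved over 40 mm (distance of any of spanner, screwdriver, oil_bottle, grease_tin, sprocket, hammer, file_block from where it was at the start of the episode above 0.04 m).
It also fails if it takes over 64 s, if anything falls off the work surface, if the arm or the gripper's body presses on something with over 40 N, if the wrist force passes 120 N, or if a joint passes its speed limit or range.

## Working session

There is one attempt and no reset: what is moved stays moved. The work goes in short steps, Python scripts to look and compute and a tool call to move; the robot and the scene stay as the last step left them, time stands still between calls to the robot, and variables do not carry over. Pictures are saved under pics/ and viewed, at most 10 in all, crops included, and the job is handed in when it is done.

Besides the shell and the picture viewer there is one more tool, called after "Emit:" as name([rows], argument=value, ...), one row to a line, values as JSON. jog_arm: Moves the arm, as the interface text tells. Its arguments: {"type":"object","properties":{"targets":{"type":"array","items":{"type":"array","items":{"type":"number"}}},"hand":{"type":"number"},"newtons":{"type":"number"}},"required":["targets"]}

```bash
mkdir -p pics
cat > h.py <<'E'
import numpy as np, cv2
from rig import env
def pts(im):
    d=im["depth"]; H,W=d.shape; f=H/2/np.tan(np.radians(im["fovy"])/2)
    v,u=np.mgrid[:H,:W]; P=np.stack([(u-im["cx"])/f*d,(v-im["cy"])/f*d,d],-1)
    T=im["cam_to_world"]; return P@T[:3,:3].T+T[:3,3]
def save(im,name): cv2.imwrite("pics/"+name,im["frame"][...,::-1])
E
python3 - <<'E'
from h import *
ims={c:env.get_image(c) for c in("side","top")}
cv2.imwrite("pics/a.png",cv2.resize(np.vstack([ims[c]["frame"] for c in ims])[...,::-1],(400*2,1200))[:600]);cv2.imwrite("pics/b.png",cv2.resize(ims["top"]["frame"][...,::-1],(800,600)))
np.savez("pc.npz",side=pts(ims["side"]),top=pts(ims["top"]),sd=ims["side"]["depth"],td=ims["top"]["depth"])
for c in ims:
    P=pts(ims[c]); print(c,ims[c]["cam_to_world"].round(3).tolist(),ims[c]["fovy"])
    for n in["rear_hub","front_hub","stand_a","jaw_face","wheel_axis","crank_grip","spindle_seat","oil_bottle","grease_tin"]:
        for r in env.regions_of(c,n)[:3]:
            m=r["pixels"]&(ims[c]["depth"]>0); q=P[m]
            if len(q): print(c,n,round(r["score"],2),np.round(r["point"]),m.sum(),"med",np.median(q,0).round(3),"min",q.min(0).round(3),"max",q.max(0).round(3))
s=env.observe();print(s["position"],s["tool_rot"],s["time_s"])
E
```

```text
side [[0.772, -0.483, 0.413, -0.032], [-0.635, -0.602, 0.484, -0.464], [0.015, -0.636, -0.772, 1.126], [0.0, 0.0, 0.0, 1.0]] 45.70439010429781
side rear_hub 0.97 [230. 167.] 691 med [0.279 0.27  0.048] min [ 0.231  0.218 -0.004] max [0.339 0.339 0.072]
side rear_hub 0.86 [136. 160.] 447 med [0.465 0.631 0.047] min [ 0.411  0.597 -0.003] max [0.548 0.711 0.073]
side rear_hub 0.84 [202. 136.] 610 med [0.257 0.428 0.049] min [ 0.205  0.389 -0.001] max [0.33  0.504 0.074]
side front_hub 0.83 [198. 301.] 360 med [0.622 0.093 0.097] min [0.587 0.072 0.036] max [0.663 0.124 0.124]
side stand_a 0.98 [191. 263.] 736 med [0.585 0.236 0.014] min [ 0.546  0.211 -0.004] max [0.697 0.323 0.093]
side stand_a 0.82 [214. 304.] 906 med [0.62  0.076 0.016] min [ 0.581  0.047 -0.005] max [0.719 0.146 0.075]
side jaw_face 0.36 [198. 302.] 369 med [0.621 0.093 0.097] min [0.585 0.072 0.036] max [0.663 0.124 0.124]
side wheel_axis 0.85 [342. 369.] 1120 med [ 0.451 -0.311  0.079] min [ 0.398 -0.367 -0.002] max [ 0.557 -0.242  0.142]
side crank_grip 0.79 [341. 369.] 1106 med [ 0.45  -0.31   0.079] min [ 0.39
[... 2025 characters left out ...]
  0.034] min [ 0.397 -0.393 -0.007] max [ 0.569 -0.051  0.143]
top spindle_seat 0.47 [140. 316.] 253 med [ 0.735 -0.05   0.022] min [ 0.721 -0.103  0.004] max [0.749 0.04  0.036]
top oil_bottle 0.66 [123. 246.] 255 med [0.748 0.172 0.091] min [0.732 0.149 0.015] max [0.781 0.197 0.138]
top grease_tin 0.9 [163. 176.] 542 med [0.626 0.41  0.049] min [ 0.588  0.373 -0.006] max [0.674 0.461 0.061]
top grease_tin 0.36 [154. 266.] 684 med [0.655 0.11  0.028] min [ 0.59   0.051 -0.   ] max [0.708 0.151 0.083]
[0.23216015 0.49856437 0.23132428] [[-9.06531693e-01  4.22137762e-01  3.59422554e-06]
 [ 4.22137762e-01  9.06531692e-01 -3.23713562e-05]
 [-1.69234512e-05 -2.78284020e-05 -9.99999999e-01]] 1.0
```

View pics/a.png

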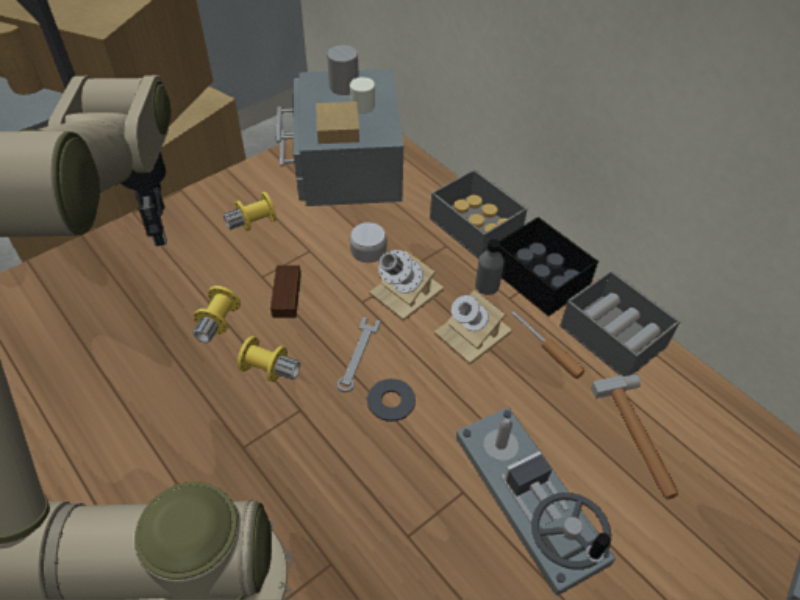

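View pics/b.png

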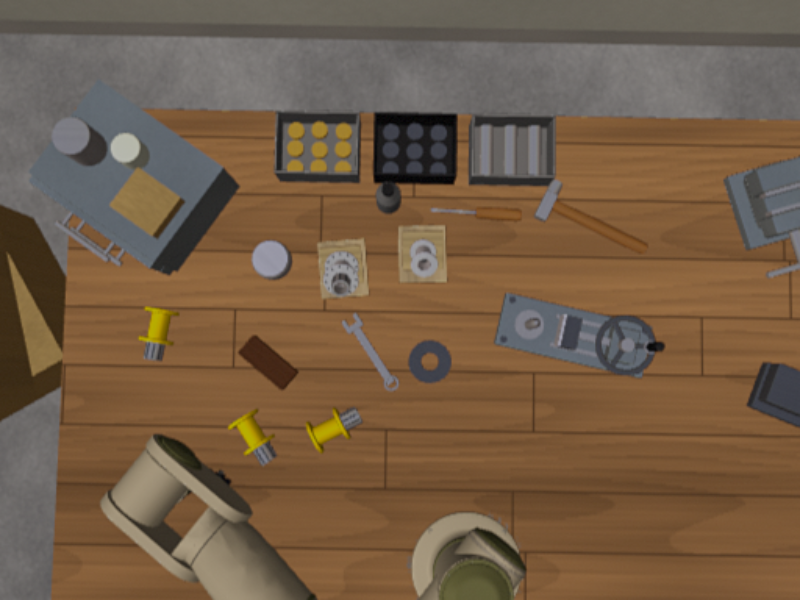

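The side view shows the silver rear hub on the left stand at about (400,270), with the front hub at (468,312). The fixture runs from the spindle at (503,430) to the black handle at (600,545). Three yellow look-alikes lie on the left. The top view agrees: rear hub (343,275), spindle (530,323), handle (655,347).

Next I'll fit models to the point clouds.

```bash
cat > fit.py <<'E'
from h import *
from scipy.optimize import least_squares
def hub_sdf(P,o,a):
    d=P-o; z=d@a; r=np.linalg.norm(d-z[:,None]*a,axis=1)
    S=[]
    for R,z0,z1 in((.035,0,.007),(.019,.007,.061),(.035,.061,.068),(.018,.068,.104)):
        dr=r-R; dz=np.abs(z-(z0+z1)/2)-(z1-z0)/2
        S.append(np.where((dr>0)|(dz>0),np.hypot(np.maximum(dr,0),np.maximum(dz,0)),np.maximum(dr,dz)))
    s=np.min(S,0); b=.013-r   # bore
    return np.maximum(s,b)
def ax(yaw,lean): return np.array([np.sin(lean)*np.cos(yaw),np.sin(lean)*np.sin(yaw),np.cos(lean)])
def fit_hub(P,x0,lean=None):
    f=lambda x: hub_sdf(P,x[:3],ax(x[3],x[4] if lean is None else lean))
    r=least_squares(f,x0,loss="soft_l1",f_scale=.002,x_scale=[.01,.01,.01,.1,.1]); return r.x,np.median(np.abs(f(r.x)))
def circ(P,R=None):
    f=lambda x:np.hypot(P[:,0]-x[0],P[:,1]-x[1])-(R or x[2])
    r=least_squares(f,[*P[:,:2].mean(0),R or .01],loss="soft_l1",f_scale=.002); return r.x,len(P),np.median(abs(f(r.x)))
E
python3 - <<'E'
from fit import *
z=np.load("pc.npz"); 
for c in("side","top"):
    P=z[c].reshape(-1,3); P=P[z[c[0]+"d"].ravel()>0]
    # hub
    best=None
    for yaw in(np.pi,np.pi-.4,np.pi+.4):
        x=np.array([.63,.265,.05,yaw,.56])
        for it in range(6):
            o=x[:3];a=ax(x[3],.5585);d=P-o;zz=d@a;r=np.linalg.norm(d-zz[:,None]*a,axis=1)
            Q=P[(zz>.010)&(zz<.112)&(r<.042)]; x,e=fit_hub(Q,x,.5585)
        x2,e2=fit_hub(Q,x); 
        if best is None or e<best[0]: best=(e,x,len(Q),e2,x2)
    print(c,"hub",best[0].round(4),best[1].round(4),best[2],"free",best[3].round(4),best[4].round(4),"tip",(best[1][:3]+.104*ax(best[1][3],.5585)).round(4))
    F=P[(P[:,0]>.38)&(P[:,0]<.58)&(P[:,1]>-.41)&(P[:,1]<-.04)]
    h=F[(F[:,2]>.1)]
    s=h[h[:,1]>-.16]; k=h[h[:,1]<-.25]
    print("spindle",s.mean(0).round(4),s.max(0).round(4),circ(s,.0105)); print("handle",k.mean(0).round(4),k.max(0).round(4),circ(k,.01))
    s=F[(F[:,1]>-.16)&(F[:,2]>.045)&(F[:,2]<.095)]
    if len(s)>5:print("spindle low",circ(s,.0105))
    b=F[(F[:,2]>.015)&(F[:,2]<.042)]; print("base rect",cv2.minAreaRect(b[:,:2].astype(np.float32)),np.median(b[:,2]))
    w=F[(F[:,1]<-.22)&(F[:,2]>.066)&(F[:,2]<.086)]; print("wheel",circ(w,.056))
    w=F[(F[:,1]<-.22)&(F[:,2]>.086)&(F[:,2]<.096)&(np.hypot(F[:,0]-.46,F[:,1]+.31)<.03)]; print("boss",w.mean(0).round(4),len(w))
E
```

```text
side hub 0.0011 [0.6098 0.2668 0.0521 3.2594 0.56  ] 413 free 0.0011 [0.61   0.2668 0.0522 3.2587 0.5611] tip [0.5551 0.2603 0.1403]
spindle [ 0.497  -0.123   0.1065] [ 0.5049 -0.1142  0.1144] (array([ 0.50381919, -0.11804881,  0.0105    ]), 37, np.float64(0.0024556010072762143))
handle [ 0.4521 -0.3554  0.1268] [ 0.4654 -0.3455  0.1421] (array([ 0.45700523, -0.35446406,  0.01      ]), 123, np.float64(0.0008513437506183601))
spindle low (array([ 0.49999209, -0.12084482,  0.0105    ]), 75, np.float64(0.0006778897270310544))
base rect ((0.4783972203731537, -0.21388548612594604), (0.3106232285499573, 0.11200947314500809), 77.66768646240234) 0.03051155603211919
wheel (array([ 0.45877012, -0.30772349,  0.056     ]), 937, np.float64(0.0038798822649029063))
boss [ 0.4586 -0.3071  0.09  ] 108
top hub 0.0012 [0.6122 0.2655 0.0552 3.2108 0.56  ] 387 free 0.0012 [0.6124 0.2655 0.0552 3.2103 0.5623] tip [0.5572 0.2617 0.1434]
spindle [ 0.5019 -0.1197  0.106 ] [ 0.511  -0.1113  0.1159] (array([ 0.5055279, -0.1128821,  0.0105   ]), 31, np.float64(0.0033864382968037217))
handle [ 0.4594 -0.3503  0.128 ] [ 0.4689 -0.343   0.143 ] (array([ 0.45991857, -0.35416511,  0.01      ]), 60, np.float64(0.0012709594478217097))
spindle low (array([ 0.50292234, -0.12087098,  0.0105    ]), 17, np.float64(0.000335105808322321))
base rect ((0.482707679271698, -0.2131371945142746), (0.31134507060050964, 0.11064033210277557), 77.7729721069336) 0.03052078992818985
wheel (array([ 0.46280963, -0.30541641,  0.056     ]), 589, np.float64(0.0044482553892451135))
boss [ 0.4629 -0.3053  0.0906] 53
```

```bash
cat >> fit.py <<'E'
from scipy.spatial.transform import Rotation as Ro
def move(p,R=None):
    s=env.observe(); R0=np.array(s["tool_rot"]); d=R0.T@(np.array(p)-s["position"])*100
    rv=np.zeros(3) if R is None else Ro.from_matrix(R0.T@R).as_rotvec(degrees=True)
    print("MOVE",d.round(2).tolist(),rv.round(2).tolist(),"t",s["time_s"])
def toolR(z,y):
    z=z/np.linalg.norm(z); y=y-z*(y@z); y/=np.linalg.norm(y); return np.stack([np.cross(y,z),y,z],1)
E
python3 - <<'E'
from fit import *
o=np.array([.611,.266,.0535]);a=ax(3.235,.5585)
R=toolR(-a,np.array([-.0932,.9957,0])); print(o+.150*a); move(o+.150*a,R)
E
```

```text
[0.5318593  0.2585861  0.18070764]
MOVE [-37.3, -9.1, 5.06] [-8.47, -31.24, -29.52] t 1.0
```

Emit:
jog_arm([
  [-37.3,-9.1,5.06,-8.47,-31.24,-29.52],
  [-37.3,-9.1,5.06,-8.47,-31.24,-29.52],
  [-37.3,-9.1,5.06,-8.47,-31.24,-29.52],
  [-37.3,-9.1,5.06,-8.47,-31.24,-29.52],
  [-37.3,-9.1,5.06,-8.47,-31.24,-29.52],
  [-37.3,-9.1,5.06,-8.47,-31.24,-29.52],
  [-37.3,-9.1,5.06,-8.47,-31.24,-29.52],
  [-37.3,-9.1,5.06,-8.47,-31.24,-29.52],
], hand=1)

```text
time_s: 1.67
position: [0.4903, 0.2905, 0.1874]
tool_rot: [[-0.844, -0.095, 0.528], [-0.081, 0.995, 0.05], [-0.53, -0.001, -0.848]]
ft_force: [1.6, 1.8, 0.1]
grip_width: 0.0855
gripper_force: 0.0
```

Run:
```python
from fit import *
o=np.array([.611,.266,.0535]);a=ax(3.235,.5585)
R=toolR(-a,np.array([-.0932,.9957,0])); move(o+.150*a,R)
im=env.get_image("wrist"); print(im["fovy"],im["cx"],im["cy"],(np.array(env.observe()["tool_rot"]).T@(im["cam_to_world"][:3,3]-env.observe()["position"])).round(3)); save(im,"w1.png")
```

```text
MOVE [-2.9, -3.57, 2.6] [0.01, 0.03, 0.11] t 1.6667
65.70646984690485 255.643287556107 189.91363156902193 [ 0.079  0.004 -0.146]
```

Emit:
jog_arm([
  [-2.9,-3.57,2.6,0,0,0.1],
  [-2.9,-3.57,2.6,0,0,0.1],
  [-2.9,-3.57,2.6,0,0,0.1],
  [-2.9,-3.57,2.6,0,0,0.1],
])

```text
time_s: 2.05
position: [0.5317, 0.2597, 0.1809]
tool_rot: [[-0.845, -0.09, 0.527], [-0.076, 0.996, 0.049], [-0.529, 0.001, -0.848]]
ft_force: [-1.1, -0.0, 0.3]
grip_width: 0.0853
gripper_force: 0.0
```

```bash
cat >> fit.py <<'E'
def wpts(im):
    d=im["depth"]; H,W=d.shape; f=H/2/np.tan(np.radians(im["fovy"])/2)
    v,u=np.mgrid[:H,:W]; x,y=(u-im["cx"]),(v-im["cy"]); r=np.hypot(x,y)+1e-9; t=np.tan(np.minimum(r/f,1.5))
    P=np.stack([x/r*t*d,y/r*t*d,d],-1); T=im["cam_to_world"]; return P@T[:3,:3].T+T[:3,3]
E
python3 - <<'E'
from fit import *
o=np.array([.611,.266,.0535]);a=ax(3.235,.5585)
R=toolR(-a,np.array([-.0932,.9957,0])); 
im=env.get_image("wrist");save(im,"w2.png")
P=wpts(im); P=P[im["depth"]>0].reshape(-1,3)
x=np.array([*o,3.235,.56])
for it in range(6):
    d=P-x[:3];aa=ax(x[3],x[4]);zz=d@aa;r=np.linalg.norm(d-zz[:,None]*aa,axis=1)
    Q=P[(zz>.01)&(zz<.112)&(r<.042)]; x,e=fit_hub(Q,x)
print(x.round(4),e,len(Q))
for n in range(1):
  x2,e2=fit_hub(Q,x,.5585);print(x2.round(4),e2)
a=ax(x2[3],.5585); print("lateral tip err in tool",(np.array(env.observe()["tool_rot"]).T@(x2[:3]+.09*a-env.observe()["position"])).round(4))
E
```

```text
[0.6096 0.2651 0.0487 3.238  0.5563] 0.0003577695875240719 5503
[0.6098 0.2651 0.0488 3.238  0.5563] 0.00036119714770641194
lateral tip err in tool [ 0.0033 -0.0027  0.0638]
```

View pics/w2.png

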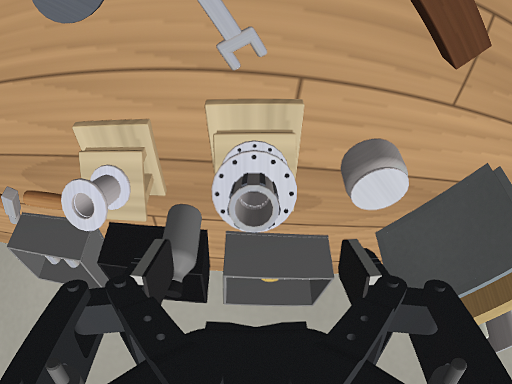

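The wrist view shows the silver driver end at (253,205), between the open fingers and unobstructed. The fit residual is 0.4 mm and the height agrees with the 50 mm peg root.

Run:
```python
from fit import *
o=np.array([.6097,.2651,.0488]);a=ax(3.238,.5585)
R=toolR(-a,np.array([-.0932,.9957,0])); move(o+.13*a,R); move(o+.073*a,R)
```

```text
MOVE [0.34, -0.28, 2.38] [-0.09, -0.03, -0.11] t 2.1
MOVE [0.34, -0.27, 8.08] [-0.09, -0.03, -0.11] t 2.1
```

Emit:
jog_arm([
  [0.34,-0.28,2.4,0,0,0],
  [0.34,-0.28,2.4,0,0,0],
  [0.34,-0.28,4.5,0,0,0],
  [0.34,-0.28,6.5,0,0,0],
  [0.34,-0.28,8.05,0,0,0],
  [0.34,-0.28,8.05,0,0,0],
  [0.34,-0.28,8.05,0,0,0],
])

```text
time_s: 2.68
position: [0.5707, 0.2617, 0.1112]
tool_rot: [[-0.845, -0.093, 0.527], [-0.078, 0.996, 0.05], [-0.529, 0.001, -0.849]]
ft_force: [0.2, -0.6, 0.6]
grip_width: 0.0855
gripper_force: 0.0
```

Emit:
jog_arm([
  [0,0,0,0,0,0],
  [0,0,0,0,0,0],
  [0,0,0,0,0,0],
  [0,0,0,0,0,0],
  [0,0,0,0,0,0],
  [0,0,0,0,0,0],
  [0,0,0,0,0,0],
], hand=0, newtons=50)

```text
time_s: 3.27
position: [0.5714, 0.2612, 0.1118]
tool_rot: [[-0.844, -0.092, 0.528], [-0.077, 0.996, 0.05], [-0.531, 0.001, -0.848]]
ft_force: [-5.2, 1.4, 6.2]
grip_width: 0.0339
gripper_force: 49.3
```

Emit:
jog_arm([
  [0,0,-1,0,0,0],
  [0,0,-2.5,0,0,0],
  [0,0,-4.5,0,0,0],
  [0,0,-6.5,0,0,0],
  [0,0,-9,0,0,0],
  [0,0,-12,0,0,0],
  [0,0,-12,0,0,0],
  [0,0,-12,0,0,0],
])

```text
time_s: 3.93
position: [0.5077, 0.2551, 0.2139]
tool_rot: [[-0.844, -0.092, 0.529], [-0.077, 0.996, 0.05], [-0.531, 0.001, -0.847]]
ft_force: [0.8, -0.4, -2.3]
grip_width: 0.0337
gripper_force: 50.7
```

```bash
cat >> fit.py <<'E'
def wrist_hub(zmax=.104,o0=.073):
    im=env.get_image("wrist"); s=env.observe(); R0=np.array(s["tool_rot"]);p=np.array(s["position"])
    P=(wpts(im)[im["depth"]>0]-p)@R0   # tool frame
    # hub in flipped tool frame (x,-y,-z): axis approx +z
    P=P*[1,-1,-1]; x=np.array([0,0,-o0,0.5,0.02])
    f=lambda x,Q:hub_sdf(Q,x[:3],np.array([x[3],x[4],np.sqrt(1-x[3]**2-x[4]**2)]))
    x=np.array([0,0,-o0,0,0.])
    for it in range(6):
        a=np.array([x[3],x[4],np.sqrt(1-x[3]**2-x[4]**2)]);d=P-x[:3];zz=d@a;r=np.linalg.norm(d-zz[:,None]*a,axis=1)
        lim=np.where(zz<.069,.039,.0)
        Q=P[(zz>-.005)&(zz<.07)&(r<.039)&(r>.01)]
        x=least_squares(f,x,args=(Q,),loss="soft_l1",f_scale=.001,x_scale=[.01,.01,.01,.1,.1]).x
    a=np.array([x[3],x[4],np.sqrt(1-x[3]**2-x[4]**2)])
    o=x[:3]*[1,-1,-1]; a=a*[1,-1,-1]
    print("hub in tool: o",o.round(4),"a",a.round(4),"n",len(Q),"med",np.median(abs(f(x,Q))).round(5)); return im,R0,p,o,a
E
python3 - <<'E'
from fit import *
im,R0,p,o,a=wrist_hub(); save(im,"w3.png"); print(p+R0@o,R0@a)
E
```

```text
hub in tool: o [-0.001   0.0004  0.0724] a [ 0.0068 -0.0061 -1.    ] n 6152 med 0.00037
[0.54672613 0.25898967 0.15162797] [-0.53232068 -0.05593029  0.84469314]
```

View pics/w3.png

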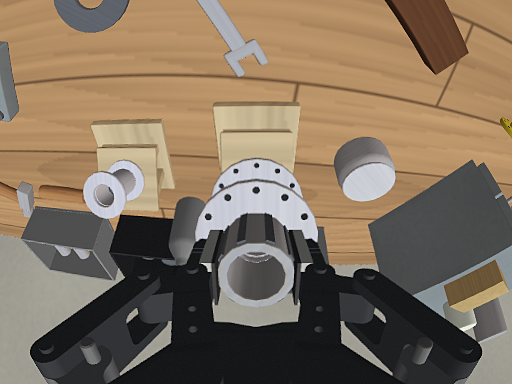

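The hub is held coaxially and is off the peg: driver ring at (255,275), peg empty. Next I'll carry it above the spindle and turn it upright.

Run:
```python
from fit import *
o=np.array([-.001,.0004,.0724]);a=np.array([.0068,-.0061,-1])
R=toolR(np.array([0,0,-1.]),np.array([0,1.,0]))
u=R@a; A,_=Ro.align_vectors([[0,0,1.]],[u]); R=A.as_matrix()@R; print(R@a)
move(np.array([.5015,-.121,.165])-R@o,R)
```

```text
[-2.60208521e-18 -8.67361738e-19  1.00004172e+00]
MOVE [2.17, -37.37, -4.33] [1.84, 32.35, 5.02] t 3.9833
```

Emit:
jog_arm([
  [0,-1,-4,0,7,0],
  [2.2,-37.4,-6,1.84,32.35,5.02],
  [2.2,-37.4,-6,1.84,32.35,5.02],
  [2.2,-37.4,-6,1.84,32.35,5.02],
  [2.2,-37.4,-6,1.84,32.35,5.02],
  [2.2,-37.4,-6,1.84,32.35,5.02],
  [2.2,-37.4,-6,1.84,32.35,5.02],
  [2.2,-37.4,-6,1.84,32.35,5.02],
])

```text
time_s: 4.65
position: [0.4928, -0.0483, 0.2468]
tool_rot: [[-1.0, 0.0, -0.009], [0.0, 1.0, -0.005], [0.009, -0.005, -1.0]]
ft_force: [0.9, -0.6, -2.5]
grip_width: 0.0336
gripper_force: 51.1
```

Run:
```python
from fit import *
o=np.array([-.001,.0004,.0724]);a=np.array([.0068,-.0061,-1])
R=toolR(np.array([0,0,-1.]),np.array([0,1.,0]))
u=R@a; A,_=Ro.align_vectors([[0,0,1.]],[u]); R=A.as_matrix()@R
move(np.array([.5015,-.121,.165])-R@o,R)
```

```text
MOVE [-0.83, -7.26, 0.97] [0.06, -0.13, -0.03] t 4.65
```

Run:
```python
from fit import *
im,R0,p,o,a=wrist_hub(); save(im,"w4.png"); print("hub world",p+R0@o,R0@a)
P=wpts(im)[im["depth"]>0]
F=P[(np.hypot(P[:,0]-.5015,P[:,1]+.121)<.03)]
for lo,hi in((.04,.07),(.07,.095),(.04,.095)):
    s=F[(F[:,2]>lo)&(F[:,2]<hi)]
    if len(s)>10: print("spindle",lo,circ(s,.0105))
print("top z",np.percentile(F[:,2],99),np.median(F[F[:,2]<.04][:,2]))
```

```text
hub in tool: o [-0.0002  0.0071  0.0744] a [ 0.0063 -0.0092 -0.9999] n 6122 med 0.00038
hub world [ 0.4928496  -0.0486702   0.17252518] [2.15364753e-03 5.61906821e-05 9.99997679e-01]
spindle 0.04 (array([ 0.49895121, -0.12196318,  0.0105    ]), 128, np.float64(0.00015028392697448))
spindle 0.07 (array([ 0.49906761, -0.12213587,  0.0105    ]), 132, np.float64(0.00018637997113851203))
spindle 0.04 (array([ 0.49900869, -0.12205278,  0.0105    ]), 260, np.float64(0.00016904394227250027))
top z 0.3485756191354257 0.029695647056961483
```

View pics/w4.png

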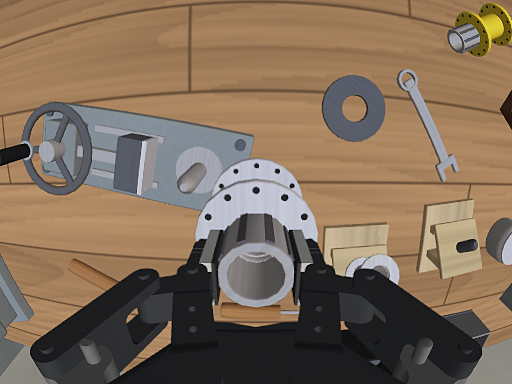

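The wrist view shows the upright spindle at (192,180), free beside the held hub; the jaw is at (130,160) and the handle at (15,153). The camera puts the spindle at (0.499,-0.122).

Run:
```python
from fit import *
im,R0,p,o,a=wrist_hub(); w=p+R0@o; print("hub world",w,R0@a); 
d=R0.T@(np.array([.499,-.1221,.125])-w)*100; print("shift cm",d.round(2))
u=R0@a; A,_=Ro.align_vectors([[0,0,1.]],[u]);print("rot tool",(R0.T@A.as_rotvec(degrees=True)).round(2),env.observe()["position"])
```

```text
hub in tool: o [-0.0008 -0.0037  0.0742] a [ 0.0061 -0.0022 -1.    ] n 6122 med 0.00038
hub world [ 0.49328034 -0.05575943  0.17269664] [0.00243046 0.00475077 0.99998576]
shift cm [-0.66 -6.6   4.81]
rot tool [-0.27 -0.14 -0.  ] [ 0.49319047 -0.05153018  0.24687536]
```

Emit:
jog_arm([
  [-0.6,-3.5,1,0,0,0],
  [-0.6,-6.2,2,0,0,0],
  [-0.6,-6.2,3.5,0,0,0],
  [-0.6,-6.2,4.5,0,0,0],
  [-0.6,-6.2,4.5,0,0,0],
  [-0.6,-6.2,4.5,0,0,0],
  [-0.6,-6.2,4.5,0,0,0],
])

```text
time_s: 5.33
position: [0.4989, -0.1079, 0.204]
tool_rot: [[-1.0, -0.001, -0.006], [-0.001, 1.0, -0.006], [0.006, -0.006, -1.0]]
ft_force: [0.3, -1.1, -3.0]
grip_width: 0.0339
gripper_force: 51.9
```

Run:
```python
from fit import *
for k in range(2):
    im,R0,p,o,a=wrist_hub(); w=p+R0@o; print("hub world",w.round(4),(R0@a).round(4)); 
d=R0.T@(np.array([.499,-.1221,.030])-w)*100; print("shift cm",d.round(2))
u=R0@a; A,_=Ro.align_vectors([[0,0,1.]],[u]);print("rot tool",(R0.T@A.as_rotvec(degrees=True)).round(2),env.observe()["position"])
P=wpts(im)[im["depth"]>0]
F=P[(np.hypot(P[:,0]-.5,P[:,1]+.121)<.03)]
s=F[(F[:,2]>.035)&(F[:,2]<.095)]
if len(s)>10: print("spindle",circ(s,.0105))
save(im,"w5.png")
```

```text
hub in tool: o [-0.0006  0.0001  0.0746] a [ 0.0051 -0.0052 -1.    ] n 6120 med 0.00039
hub world [ 0.499  -0.1083  0.1296] [5.e-04 1.e-03 1.e+00]
hub in tool: o [-0.0007  0.0001  0.0745] a [ 0.0051 -0.0052 -1.    ] n 6129 med 0.00038
hub world [ 0.4991 -0.1082  0.1299] [3.0e-04 1.2e-03 1.0e+00]
shift cm [-0.04 -1.32 10.  ]
rot tool [-0.07 -0.02 -0.  ] [ 0.49885419 -0.10788653  0.20440646]
```

Emit:
jog_arm([
  [0,-1.39,0,0,0,0],
  [0,-1.39,0.5,0,0,0],
  [0,-1.39,0.9,0,0,0],
  [0,-1.39,0.9,0,0,0],
  [0,-1.39,0.9,0,0,0],
])

```text
time_s: 5.85
position: [0.4983, -0.1215, 0.1948]
tool_rot: [[-1.0, -0.0, -0.007], [-0.0, 1.0, -0.005], [0.007, -0.005, -1.0]]
ft_force: [-0.2, -0.0, -2.9]
grip_width: 0.0339
gripper_force: 51.9
```

Run:
```python
from fit import *
im,R0,p,o,a=wrist_hub(); w=p+R0@o; print("hub world",w.round(4),(R0@a).round(4)); 
d=R0.T@(np.array([.499,-.1221,.030])-w)*100; print("shift cm",d.round(2))
P=wpts(im)[im["depth"]>0]
F=P[(np.hypot(P[:,0]-.5,P[:,1]+.121)<.03)]
s=F[(F[:,2]>.033)&(F[:,2]<.1)]
if len(s)>10: print("spindle",circ(s,.0105))
T=env.get_image("side");P=pts(T)[T["depth"]>0]; q=P[(np.hypot(P[:,0]-.5,P[:,1]+.121)<.025)]; s=q[(q[:,2]>.04)&(q[:,2]<.09)];print("side spindle",circ(s,.0105)); h=q[(q[:,2]>.13)&(q[:,2]<.175)]; print("side barrel",circ(h,.019))
save(T,"s5.png")
```

```text
hub in tool: o [-0.0005  0.0002  0.0745] a [ 0.0052 -0.0061 -1.    ] n 6129 med 0.00037
hub world [ 0.4985 -0.1218  0.1205] [ 1.2e-03 -3.0e-04  1.0e+00]
shift cm [-0.11  0.03  9.05]
side spindle (array([ 0.49983686, -0.12079684,  0.0105    ]), 61, np.float64(0.0005716961756841096))
side barrel (array([ 0.49909128, -0.12093119,  0.019     ]), 95, np.float64(0.0007090590086311077))
```

Both views agree within 1 mm that the hub is above the spindle. Lowering it.

Emit:
jog_arm([
  [-0.07,0,0.6,0,0,0],
  [-0.08,0,1.2,0,0,0],
  [-0.08,0,2,0,0,0],
  [-0.09,0.01,3,0,0,0],
  [-0.1,0.01,4,0,0,0],
  [-0.1,0.01,5,0,0,0],
  [-0.1,0.01,5,0,0,0],
])

```text
time_s: 6.53
position: [0.4981, -0.1217, 0.1426]
tool_rot: [[-1.0, -0.0, -0.01], [-0.0, 1.0, -0.004], [0.01, -0.004, -1.0]]
ft_force: [0.1, 0.4, -2.4]
grip_width: 0.0336
gripper_force: 51.9
```

Emit:
jog_arm([
  [0,0.01,1,0,0,0],
  [-0.01,0.02,2,0,0,0],
  [-0.02,0.02,2.8,0,0,0],
  [-0.02,0.02,3.4,0,0,0],
  [-0.02,0.02,3.7,0,0,0],
  [-0.02,0.02,3.7,0,0,0],
  [-0.02,0.02,3.7,0,0,0],
])

```text
time_s: 7.12
position: [0.4993, -0.1223, 0.1082]
tool_rot: [[-1.0, -0.0, -0.006], [-0.0, 1.0, -0.006], [0.006, -0.006, -1.0]]
ft_force: [-0.5, -0.5, -2.2]
grip_width: 0.0336
gripper_force: 52.1
```

Run:
```python
from fit import *
im,R0,p,o,a=wrist_hub(); w=p+R0@o; print("hub world",w.round(4),(R0@a).round(4)); save(im,"w6.png")
P=wpts(im)[im["depth"]>0];q=P[(np.hypot(P[:,0]-.5,P[:,1]+.121)<.06)&(P[:,2]<.036)];print("base z",np.median(q[:,2]))
```

```text
hub in tool: o [0.001  0.0001 0.0751] a [-0.0129 -0.0061 -0.9999] n 6821 med 0.00049
hub world [ 0.4979 -0.1228  0.0333] [1.850e-02 2.000e-04 9.998e-01]
base z 0.029110342419546964
```

Emit:
jog_arm([
  [0,0,0.2,0,0,0],
  [0,0,0.35,0,0,0],
  [0,0,0.35,0,0,0],
  [0,0,0.35,0,0,0],
])

```text
time_s: 7.5
position: [0.4991, -0.1222, 0.1045]
tool_rot: [[-1.0, -0.0, -0.006], [-0.0, 1.0, -0.006], [0.006, -0.006, -1.0]]
ft_force: [-0.2, -0.9, -2.2]
grip_width: 0.034
gripper_force: 52.1
```

Emit:
jog_arm([
  [0,0,0,0,0,0],
  [0,0,0,0,0,0],
  [0,0,0,0,0,0],
  [0,0,0,0,0,0],
  [0,0,0,0,0,0],
], hand=1)

```text
time_s: 7.92
position: [0.4992, -0.1223, 0.1046]
tool_rot: [[-1.0, -0.0, -0.006], [-0.0, 1.0, -0.006], [0.006, -0.006, -1.0]]
ft_force: [-0.7, 0.3, -0.5]
grip_width: 0.0852
gripper_force: 0.0
```

Run:
```python
from fit import *
im,R0,p,o,a=wrist_hub(); w=p+R0@o; print("hub world",w.round(4),(R0@a).round(4)); save(im,"w7.png")
P=wpts(im)[im["depth"]>0];q=P[(np.hypot(P[:,0]-.5,P[:,1]+.121)<.06)&(P[:,2]<.036)];print("base z",np.median(q[:,2]))
```

```text
hub in tool: o [0.0105 0.0003 0.0758] a [-0.0103 -0.0051 -0.9999] n 9441 med 0.00055
hub world [ 0.4882 -0.1224  0.0289] [1.630e-02 9.000e-04 9.999e-01]
base z 0.02921430965046809
```

Emit:
jog_arm([
  [0,0,-2,0,0,0],
  [0,0,-5,0,0,0],
  [0,0,-9,0,0,0],
  [0,0,-13,0,0,0],
  [0,0,-13,0,0,0],
  [0,0,-13,0,0,0],
])

```text
time_s: 8.47
position: [0.5005, -0.1217, 0.2364]
tool_rot: [[-1.0, -0.0, -0.002], [-0.0, 1.0, -0.008], [0.002, -0.008, -1.0]]
ft_force: [0.2, -0.4, -0.6]
grip_width: 0.0854
gripper_force: 0.0
```

Run:
```python
from fit import *
im=env.get_image("wrist");im=env.get_image("wrist"); save(im,"w8.png")
P=wpts(im)[im["depth"]>0]
x=np.array([.499,-.122,.03,0,0.02])
for it in range(6):
    d=P-x[:3];a=ax(x[3],x[4]);z=d@a;r=np.linalg.norm(d-z[:,None]*a,axis=1)
    Q=P[(z>.004)&(z<.11)&(r<.04)&(r>.0125)]; x,e=fit_hub(Q,x)
print("hub",x.round(4),e,len(Q))
F=P[(P[:,0]>.38)&(P[:,0]<.58)&(P[:,1]>-.41)&(P[:,1]<-.04)]
k=F[(F[:,2]>.095)&(F[:,1]<-.22)&(F[:,2]<.133)]; print("handle",circ(k,.01),k[:,2].max())
w=F[(F[:,1]<-.2)&(F[:,2]>.074)&(F[:,2]<.084)&(np.hypot(F[:,0]-.461,F[:,1]+.3065)>.04)]; print("wheel",circ(w,.056),circ(w))
b=F[(F[:,1]<-.2)&(F[:,2]>.086)&(F[:,2]<.093)&(np.hypot(F[:,0]-.46,F[:,1]+.306)<.025)];print("boss",b.mean(0),len(b))
```

```text
hub [ 0.4982 -0.1227  0.0291  0.706   0.0019] 0.00038878634126959105 3867
handle (array([ 0.4552224 , -0.35572166,  0.01      ]), 369, np.float64(0.0003820335506776861)) 0.13286967251292292
wheel (array([ 0.45923044, -0.30225445,  0.056     ]), 3206, np.float64(0.004742738850957318)) (array([ 0.45912315, -0.3022575 ,  0.05523626]), 3206, np.float64(0.004456546200892034))
boss [ 0.45815602 -0.30612104  0.08908847] 413
```

View pics/w8.png

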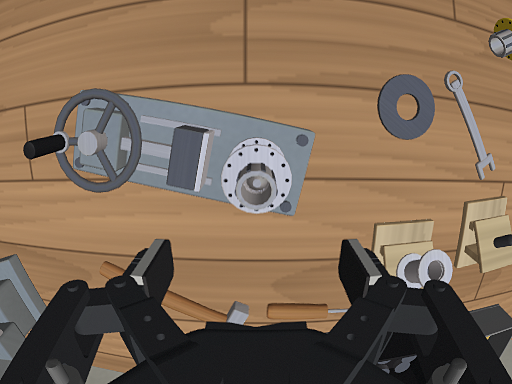

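The hub is seated upright at (0.498,-0.123,0.029), seen at (257,180). The jaw stands clear at (190,158), and the handle is at (45,147). Now the crank.

Run:
```python
from fit import *
R=toolR(np.array([0,0,-1.]),np.array([0,1.,0]))
move([.4552,-.3557,.19],R); move([.4552,-.3557,.098],R)
```

```text
MOVE [4.4, -23.42, 4.52] [-0.3, -0.43, 0.0] t 8.5667
MOVE [4.33, -23.37, 13.72] [-0.3, -0.43, 0.0] t 8.5667
```

Emit:
jog_arm([
  [1,-4,0,0,0,0],
  [2,-8,0,-0.3,-0.43,0],
  [3,-12,1,-0.3,-0.43,0],
  [4,-16,3,-0.3,-0.43,0],
  [4.4,-20,4.5,-0.3,-0.43,0],
  [4.4,-23.4,4.5,-0.3,-0.43,0],
  [4.4,-23.4,4.5,-0.3,-0.43,0],
  [4.4,-23.4,4.5,-0.3,-0.43,0],
], hand=0.65)

```text
time_s: 9.23
position: [0.4547, -0.357, 0.1887]
tool_rot: [[-1.0, 0.003, -0.001], [0.003, 1.0, 0.003], [0.001, 0.003, -1.0]]
ft_force: [0.4, 0.4, -0.2]
grip_width: 0.0554
gripper_force: 0.0
```

Emit:
jog_arm([
  [0,0,0,0,0,0],
  [0,0,0,0,0,0],
])

```text
time_s: 9.4
position: [0.4557, -0.3546, 0.1907]
tool_rot: [[-1.0, -0.001, 0.0], [-0.001, 1.0, 0.0], [-0.0, 0.0, -1.0]]
ft_force: [0.8, 0.7, -0.4]
grip_width: 0.0556
gripper_force: 0.0
```

Run:
```python
from fit import *
im=env.get_image("wrist"); save(im,"w9.png")
P=wpts(im)[im["depth"]>0]
F=P[(P[:,0]>.38)&(P[:,0]<.58)&(P[:,1]>-.41)&(P[:,1]<-.2)]
k=F[(F[:,2]>.095)&(F[:,2]<.133)&(np.hypot(F[:,0]-.455,F[:,1]+.356)<.018)]; print("handle",circ(k,.01))
b=F[(F[:,2]>.086)&(F[:,2]<.093)&(np.hypot(F[:,0]-.46,F[:,1]+.306)<.025)];print("boss",b.mean(0),len(b),b.min(0),b.max(0))
w=F[(F[:,2]>.077)&(F[:,2]<.082)&(np.hypot(F[:,0]-.4583,F[:,1]+.3078)>.054)&(np.hypot(F[:,0]-.4583,F[:,1]+.3078)<.07)]; print("rim",circ(w,.0575),circ(w))
R=toolR(np.array([0,0,-1.]),np.array([0,1.,0])); move([*circ(k,.01)[0][:2],.098],R)
```

```text
handle (array([ 0.45529974, -0.35556904,  0.01      ]), 339, np.float64(0.00013079331887919793))
boss [ 0.45749622 -0.3080239   0.08892022] 714 [ 0.44501361 -0.32093025  0.08610326] [ 0.4718444  -0.29413567  0.09069277]
rim (array([ 0.45884734, -0.3081456 ,  0.0575    ]), 1253, np.float64(0.0014506067768933276)) (array([ 0.45823781, -0.30800862,  0.05614736]), 1253, np.float64(0.001075853568928857))
MOVE [0.06, -0.1, 9.3] [-0.01, 0.05, 0.09] t 9.45
```

Emit:
jog_arm([
  [0.06,-0.1,3,0,0,0],
  [0.06,-0.1,5.5,0,0,0],
  [0.06,-0.1,8,0,0,0],
  [0.06,-0.1,9.2,0,0,0],
  [0.06,-0.1,9.2,0,0,0],
  [0.06,-0.1,9.2,0,0,0],
])

```text
time_s: 9.95
position: [0.4555, -0.3561, 0.0995]
tool_rot: [[-1.0, -0.001, 0.001], [-0.001, 1.0, -0.0], [-0.001, -0.0, -1.0]]
ft_force: [0.6, -0.3, 0.9]
grip_width: 0.0554
gripper_force: 0.0
```

Emit:
jog_arm([
  [0,0,0,0,0,0],
  [0,0,0,0,0,0],
  [0,0,0,0,0,0],
  [0,0,0,0,0,0],
  [0,0,0,0,0,0],
  [0,0,0,0,0,0],
], hand=0, newtons=70)

```text
time_s: 10.45
position: [0.4555, -0.3553, 0.1007]
tool_rot: [[-1.0, -0.001, 0.002], [-0.001, 1.0, 0.001], [-0.002, 0.001, -1.0]]
ft_force: [-0.7, 9.6, 9.3]
grip_width: 0.0182
gripper_force: 68.2
```

Run:
```python
from fit import *
s=env.observe();p=s["position"];C=np.array([.4583,-.3078]);v=p[:2]-C;print(p,np.hypot(*v),np.degrees(np.arctan2(*v[::-1])))
th0=np.radians(266.4);
R0=np.array(s["tool_rot"])
for k in range(0,23):
    t=th0-np.radians(14)*k; d=.048*np.array([np.cos(t)-np.cos(th0),np.sin(t)-np.sin(th0),0]); print(k,(R0.T@d*100).round(2))
```

```text
[ 0.45554062 -0.35532566  0.10065412] 0.04760570152729803 -93.3229082763686
0 [0. 0. 0.]
1 [ 1.15  0.22 -0.  ]
2 [ 2.21  0.7  -0.  ]
3 [ 3.13  1.43 -0.01]
4 [ 3.84  2.36 -0.01]
5 [ 4.3   3.44 -0.01]
6 [ 4.49  4.59 -0.01]
7 [ 4.4   5.76 -0.  ]
8 [ 4.02  6.87 -0.  ]
9 [ 3.39  7.85 -0.  ]
10 [2.54 8.66 0.  ]
11 [1.52 9.23 0.01]
12 [0.39 9.54 0.01]
13 [-0.78  9.57  0.01]
14 [-1.92  9.31  0.01]
15 [-2.96  8.79  0.02]
16 [-3.85  8.02  0.02]
17 [-4.53  7.07  0.02]
18 [-4.95  5.98  0.02]
19 [-5.1   4.82  0.02]
20 [-4.97  3.66  0.02]
21 [-4.56  2.56  0.01]
22 [-3.89  1.6   0.01]
```

Emit:
jog_arm([
  [0.55,0.08,0,0,0,0],
  [1.15,0.22,0,0,0,0],
  [1.7,0.44,0,0,0,0],
  [2.21,0.7,0,0,0,0],
  [2.7,1.04,0,0,0,0],
  [3.13,1.43,0,0,0,0],
  [3.13,1.43,0,0,0,0],
])

```text
time_s: 11.03
position: [0.4247, -0.3415, 0.1006]
tool_rot: [[-1.0, -0.0, 0.005], [-0.0, 1.0, -0.001], [-0.005, -0.001, -1.0]]
ft_force: [3.9, 7.0, 6.7]
grip_width: 0.0185
gripper_force: 68.3
```

Run:
```python
from fit import *
im=env.get_image("wrist");s=env.observe();print(s["position"],s["ft_force"],np.hypot(*(s["position"][:2]-[.4583,-.3078])))
P=wpts(im)[im["depth"]>0]
q=P[(np.hypot(P[:,0]-.49,P[:,1]+.18)<.05)&(P[:,2]>.06)&(P[:,2]<.09)]; n=np.array([.213,.977]); s=(q[:,:2]-[.499,-.1221])@n; s=s[s<-.038]; print("jaw front",np.percentile(s,[95,98,99.5]))
```

```text
[ 0.42475415 -0.3415584   0.10063453] [3.42879444 6.82876607 7.51343888] 0.04759153035249733
jaw front [-0.05593081 -0.0542529  -0.05320001]
```

Emit:
jog_arm([
  [0.71,0.93,0,0,0,0],
  [1.17,2.01,0,0,0,0],
  [1.36,3.16,0,0,0,0],
  [1.27,4.33,0,0,0,0],
  [0.89,5.44,0,0,0,0],
  [0.26,6.42,0,0,0,0],
  [-0.59,7.23,0,0,0,0],
  [-1.61,7.8,0,0,0,0],
])

```text
time_s: 11.75
position: [0.4392, -0.2633, 0.1006]
tool_rot: [[-1.0, -0.0, -0.0], [-0.0, 1.0, -0.001], [0.0, -0.001, -1.0]]
ft_force: [-5.7, 2.7, 12.5]
grip_width: 0.0186
gripper_force: 69.8
```

Emit:
jog_arm([
  [-1.13,0.31,0,0,0,0],
  [-2.3,0.34,0,0,0,0],
  [-3.44,0.08,0,0,0,0],
  [-4.48,-0.44,0,0,0,0],
  [-5.37,-1.21,0,0,0,0],
  [-6.05,-2.16,0,0,0,0],
  [-6.47,-3.25,0,0,0,0],
  [-6.47,-3.25,0,0,0,0],
])

```text
time_s: 12.42
position: [0.5053, -0.2962, 0.1006]
tool_rot: [[-1.0, -0.0, 0.002], [-0.0, 1.0, 0.002], [-0.002, 0.002, -1.0]]
ft_force: [-0.4, 11.4, 13.1]
grip_width: 0.0186
gripper_force: 70.1
```

Run:
```python
from fit import *
im=env.get_image("wrist");im=env.get_image("wrist");s=env.observe();v=s["position"][:2]-[.4583,-.3078];print(s["position"],s["ft_force"],np.hypot(*v),np.degrees(np.arctan2(v[1],v[0])));save(im,"w10.png")
```

```text
[ 0.50504715 -0.2954902   0.10061779] [ 0.098147    9.70597186 10.44733785] 0.048340743085161425 14.752644220467493
```

View pics/w10.png

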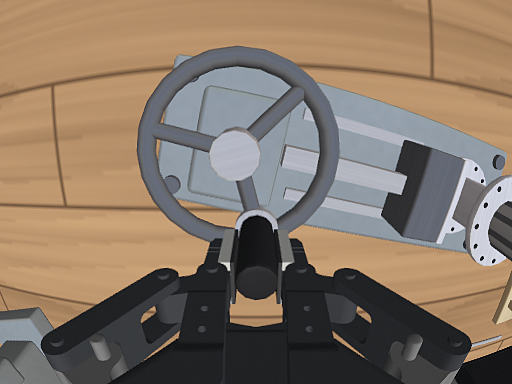

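The wrist view shows the handle gripped at (257,270) and the jaw's white face at (455,200), close to the hub flange at (485,220). Going on slowly.

Emit:
jog_arm([
  [-0.1,-0.58,0,0,0,0],
  [-0.15,-1.16,0,0,0,0],
  [-0.1,-1.75,0,0,0,0],
  [-0.02,-2.32,0,0,0,0],
  [0.15,-2.88,0,0,0,0],
  [0.39,-3.42,0,0,0,0],
  [0.39,-3.42,0,0,0,0],
])

```text
time_s: 13.1
position: [0.505, -0.3182, 0.1006]
tool_rot: [[-1.0, -0.004, 0.008], [-0.004, 1.0, 0.022], [-0.008, 0.022, -1.0]]
ft_force: [24.7, 62.7, 19.3]
grip_width: 0.0184
gripper_force: 73.8
```

```bash
cat > jaw.py <<'E'
from fit import *
im=env.get_image("wrist");s=env.observe();v=s["position"][:2]-[.4583,-.3078];print(s["position"],np.array(s["ft_force"]).round(1),np.hypot(*v),"wound",266.4-np.degrees(np.arctan2(v[1],v[0])))
n=np.array([.213,.977]);t=np.array([.977,-.213])
for c in("wrist","side","top"):
    im=env.get_image(c);P=(wpts if c=="wrist" else pts)(im)[im["depth"]>0]
    S=(P[:,:2]-[.499,-.1221])@n; T=(P[:,:2]-[.499,-.1221])@t
    j=S[(abs(T)<.03)&(S<-.02)&(S>-.075)&(P[:,2]>.068)&(P[:,2]<.08)]
    Q=P[(np.hypot(S,T)<.042)&(P[:,2]>.1)&(P[:,2]<.13)]
    h=P[(np.hypot(S,T)<.045)&(P[:,2]>.09)&(P[:,2]<.102)]
    print(c,"jaw front",np.percentile(j,[95,99]).round(4) if len(j) else "", "flange S",(np.percentile((h[:,:2]-[.499,-.1221])@n,[1,99]).round(4)) if len(h) else "", "drv",circ(Q,.018)[0][:2].round(4) if len(Q)>20 else "")
E
python3 jaw.py
```

```text
[ 0.50502966 -0.31801123  0.1005545 ] [23.8 62.3 19.4] 0.04783231965990169 wound 278.72635363422745
wrist jaw front [-0.0331 -0.031 ] flange S [-0.0322  0.0117] drv [ 0.4995 -0.1193]
side jaw front [-0.0317 -0.0297] flange S [-0.0298  0.0357] drv [ 0.4983 -0.119 ]
top jaw front [-0.0313 -0.0281] flange S [-0.028   0.0389] drv [ 0.5036 -0.1115]
```

The wheel stalled against the hub at 62 N. I'll relax the command to where the arm actually is, then release.

Emit:
jog_arm([
  [-0.2,0.5,0,0,0,0],
  [-0.36,0.9,0,0,0,0],
  [-0.36,0.9,0,0,0,0],
])

```text
time_s: 13.55
position: [0.5062, -0.3111, 0.1005]
tool_rot: [[-1.0, -0.005, 0.002], [-0.005, 1.0, 0.016], [-0.002, 0.016, -1.0]]
ft_force: [7.6, 50.1, 20.9]
grip_width: 0.0188
gripper_force: 72.4
```

```bash
python3 jaw.py
```

```text
[ 0.5061877  -0.31115983  0.1005412 ] [ 9.8 50.1 20.4] 0.048005422019774376 wound 270.41333419824264
wrist jaw front [-0.0337 -0.0315] flange S [-0.0321  0.0162] drv [ 0.4994 -0.1194]
side jaw front [-0.0319 -0.0299] flange S [-0.0302  0.0356] drv [ 0.4982 -0.12  ]
top jaw front [-0.0319 -0.0289] flange S [-0.0269  0.0395] drv [ 0.5038 -0.1123]
```

Emit:
jog_arm([
  [-0.05,0.3,0,0,0,0],
  [-0.05,0.4,0,0,0,0],
  [-0.05,0.4,0,0,0,0],
])

```text
time_s: 14.0
position: [0.5063, -0.309, 0.1005]
tool_rot: [[-1.0, -0.004, 0.003], [-0.004, 1.0, 0.014], [-0.003, 0.014, -1.0]]
ft_force: [7.0, 41.8, 17.8]
grip_width: 0.0185
gripper_force: 71.9
```

```bash
python3 jaw.py
```

```text
[ 0.50633073 -0.30898483  0.10054918] [ 7.2 43.  18.9] 0.04804533947543894 wound 267.81309461663847
wrist jaw front [-0.034  -0.0319] flange S [-0.032  0.017] drv [ 0.4995 -0.1194]
side jaw front [-0.0322 -0.0299] flange S [-0.0298  0.0355] drv [ 0.4977 -0.1194]
top jaw front [-0.0316 -0.0279] flange S [-0.0266  0.0384] drv [ 0.5011 -0.1146]
```

Emit:
jog_arm([
  [0,0.3,0,0,0,0],
  [0,0.6,0,0,0,0],
  [0,0.6,0,0,0,0],
])

```text
time_s: 14.45
position: [0.5062, -0.3048, 0.1006]
tool_rot: [[-1.0, -0.003, 0.003], [-0.003, 1.0, 0.01], [-0.003, 0.01, -1.0]]
ft_force: [6.1, 34.0, 16.5]
grip_width: 0.0185
gripper_force: 71.2
```

```bash
python3 jaw.py
```

```text
[ 0.50625492 -0.3048471   0.10060637] [ 5.7 35.2 16.3] 0.04804575003418009 wound 262.87636697054876
wrist jaw front [-0.0341 -0.032 ] flange S [-0.0322  0.018 ] drv [ 0.4995 -0.1194]
side jaw front [-0.0324 -0.0304] flange S [-0.03   0.036] drv [ 0.4981 -0.1208]
top jaw front [-0.0305 -0.0279] flange S [-0.0263  0.0393] drv [ 0.5024 -0.1131]
```

Emit:
jog_arm([
  [0,0,0,0,0,0],
  [0,0,0,0,0,0],
  [0,0,0,0,0,0],
  [0,0,0,0,0,0],
  [0,0,0,0,0,0],
], hand=0.6)

```text
time_s: 15.07
position: [0.5041, -0.3094, 0.0983]
tool_rot: [[-1.0, -0.001, -0.002], [-0.001, 1.0, 0.005], [0.002, 0.005, -1.0]]
ft_force: [-0.0, 9.7, -3.3]
grip_width: 0.0513
gripper_force: 4.7
```

```bash
python3 jaw.py
```

```text
[ 0.50413752 -0.30938909  0.09833979] [ 0.7 10.1 -2.4] 0.04586505648714903 wound 268.38552579922896
wrist jaw front [-0.0351 -0.0332] flange S [-0.0323  0.014 ] drv [ 0.4995 -0.1195]
side jaw front [-0.0338 -0.0313] flange S [-0.03    0.0365] drv [ 0.4981 -0.1202]
top jaw front [-0.0326 -0.0291] flange S [-0.0277  0.039 ] drv [ 0.5061 -0.1135]
```

Emit:
jog_arm([
  [0,0.6,0,0,0,0],
  [0,1.2,0,0,0,0],
  [0,1.2,0,0,0,0],
  [0,1.2,0,0,0,0],
])

```text
time_s: 15.6
position: [0.5051, -0.3002, 0.0997]
tool_rot: [[-1.0, -0.001, 0.002], [-0.001, 1.0, -0.002], [-0.002, -0.002, -1.0]]
ft_force: [0.5, -0.2, 0.6]
grip_width: 0.0515
gripper_force: 0.0
```

```bash
cat >> jaw.py <<'E'
im=env.get_image("wrist");save(im,"w11.png");P=wpts(im)[im["depth"]>0]
k=P[(P[:,2]>.1)&(P[:,2]<.133)&(abs(np.hypot(P[:,0]-.4583,P[:,1]+.3078)-.048)<.014)]
d=s["position"][:2]-k[:,:2]; k=k[np.hypot(*d.T)<.04]
if len(k)>20:
    c=circ(k,.01);v=c[0][:2]-[.4583,-.3078];print("handle",c,np.hypot(*v),"wound",266.4-np.degrees(np.arctan2(v[1],v[0])))
E
python3 jaw.py
```

```text
[ 0.5050373  -0.30039288  0.09960279] [0.1 0.5 0.3] 0.04732061548658425 wound 257.39442674138616
wrist jaw front [-0.0355 -0.0334] flange S [-0.0321  0.018 ] drv [ 0.4995 -0.1196]
side jaw front [-0.0337 -0.0322] flange S [-0.0301  0.0365] drv [ 0.4982 -0.1203]
top jaw front [-0.0329 -0.0307] flange S [-0.027   0.0388] drv [ 0.5006 -0.113 ]
handle (array([ 0.50225977, -0.28999017,  0.01      ]), 3404, np.float64(0.0072808123644112314)) 0.04743048952443762 wound 244.3451960777469
```

Emit:
jog_arm([
  [0,0,-2,0,0,0],
  [0,0,-5,0,0,0],
  [0,0,-8,0,0,0],
  [0,0,-10,0,0,0],
  [0,0,-10,0,0,0],
])

```text
time_s: 16.27
position: [0.5059, -0.3014, 0.2038]
tool_rot: [[-1.0, 0.0, 0.007], [0.0, 1.0, -0.006], [-0.007, -0.006, -1.0]]
ft_force: [0.3, -0.2, 0.4]
grip_width: 0.0514
gripper_force: 0.0
```

Run:
```python
from fit import *
env.get_image("wrist");im=env.get_image("wrist");save(im,"w12.png");P=wpts(im)[im["depth"]>0]
C=np.array([.4583,-.3078])
k=P[(P[:,2]>.1)&(P[:,2]<.134)&(abs(np.hypot(P[:,0]-C[0],P[:,1]-C[1])-.048)<.02)]
c=circ(k,.01);v=c[0][:2]-C;print("handle",c,np.hypot(*v),"wound",266.4-np.degrees(np.arctan2(v[1],v[0])))
x=np.array([.499,-.12,.03,0,0.02])
for it in range(6):
    d=P-x[:3];a=ax(x[3],x[4]);z=d@a;r=np.linalg.norm(d-z[:,None]*a,axis=1)
    Q=P[(z>.004)&(z<.11)&(r<.04)&(r>.0125)&~((z<.055)&(r>.022))]; x,e=fit_hub(Q,x)
print("hub",x.round(4),e,len(Q))
n=np.array([.213,.977]);t=np.array([.977,-.213]);S=(P[:,:2]-x[:2])@n;T=(P[:,:2]-x[:2])@t
# white front-edge of jaw top
j=P[(abs(T)<.028)&(S<-.03)&(S>-.07)&(P[:,2]>.073)&(P[:,2]<.079)]
print("jaw top S range rel hub",np.percentile((j[:,:2]-x[:2])@n,[1,5,50,95,99]).round(4),len(j))
f=P[(abs(T)<.03)&(S<-.025)&(S>-.045)&(P[:,2]>.04)&(P[:,2]<.07)]; print("face pts",len(f),np.median((f[:,:2]-x[:2])@n) if len(f) else "")
cv2.imwrite("pics/w12c.png",cv2.resize(im["frame"][...,::-1][80:330,300:512],(636,600)[::1],interpolation=cv2.INTER_CUBIC))
```

```text
handle (array([ 0.50276273, -0.28953902,  0.01      ]), 290, np.float64(0.00013686231110711725)) 0.04806659201478474 wound 244.0718955305393
hub [ 4.9960e-01 -1.1910e-01  2.9100e-02  4.5229e+00  3.1000e-03] 0.00040607537854213047 3640
jaw top S range rel hub [-0.0696 -0.0685 -0.0538 -0.0378 -0.0364] 1655
face pts 0
```

View pics/w12.png

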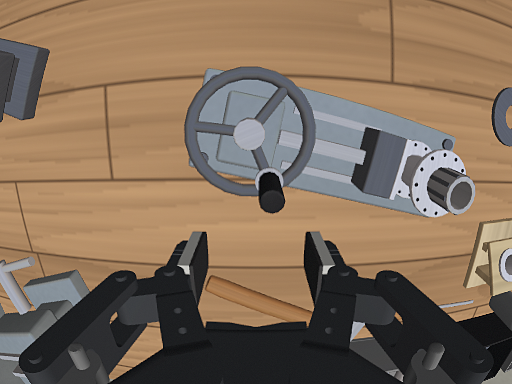

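Run:
```python
from fit import *
z=np.load("pc.npz"); n=np.array([.213,.977]);t=np.array([.977,-.213])
c0={"side":(.4996,-.1208),"top":(.5029,-.1209)}
for c in("side","top"):
    im=env.get_image(c); A=z[c]; B=pts(im); da=z[c[0]+"d"]; db=im["depth"]
    for nm,P,d in(("start",A,da),("now",B,db)):
        P=P[d>0]; S=(P[:,:2]-c0[c])@n;T=(P[:,:2]-c0[c])@t
        m=(abs(T)<.025)&(S>-.12)&(S<-.02)&(P[:,2]>.07)&(P[:,2]<.082)
        print(c,nm,"jaw top S",np.percentile(S[m],[1,5,50,95,99]).round(4),m.sum(), "z",np.percentile(P[m][:,2],[50,95]).round(4))
    save(im,c+"n.png")
im=env.get_image("side");cv2.imwrite("pics/sc.png",cv2.resize(im["frame"][...,::-1][250:380,270:420],(690,598),interpolation=cv2.INTER_CUBIC))
```

```text
side start jaw top S [-0.0959 -0.0944 -0.0771 -0.0593 -0.0577] 282 z [0.0762 0.0797]
side now jaw top S [-0.0714 -0.0705 -0.0538 -0.0357 -0.0342] 267 z [0.0767 0.0801]
top start jaw top S [-0.0941 -0.0914 -0.0743 -0.0569 -0.0555] 178 z [0.0759 0.0805]
top now jaw top S [-0.0688 -0.0674 -0.0512 -0.0344 -0.0315] 169 z [0.076  0.0805]
```

View pics/sc.png

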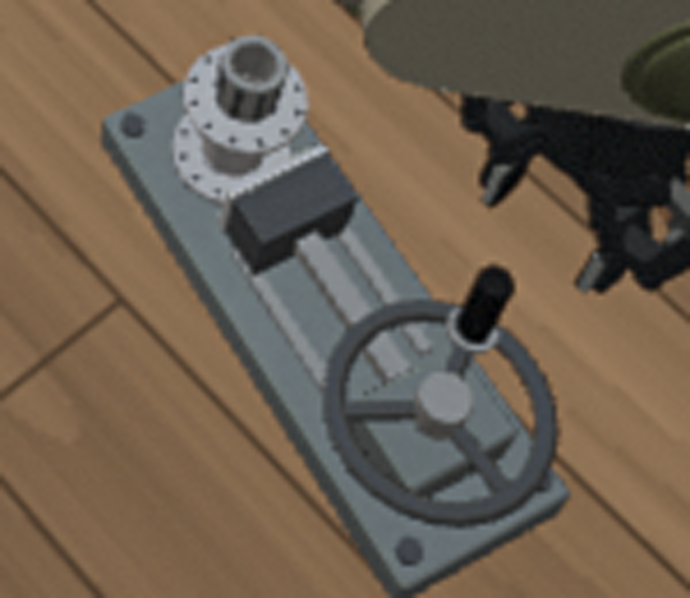

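The crop shows the jaw at (290,205), at or very near the flange, with the handle free at (485,300). My estimate of the face-to-axis distance is 36.4–37.8 mm. That's marginal: the wheel sprang back about 15° on release. I'll nudge it on with one finger and no squeezing.

Emit:
jog_arm([
  [0.2,0,3,0,0,0],
  [0.2,0,6,0,0,0],
  [0.2,0,9,0,0,0],
  [0.2,0,10,0,0,0],
  [0.2,0,10,0,0,0],
  [0.2,0,10,0,0,0],
])

```text
time_s: 17.02
position: [0.5031, -0.3004, 0.0995]
tool_rot: [[-1.0, -0.0, 0.001], [-0.0, 1.0, -0.001], [-0.001, -0.001, -1.0]]
ft_force: [0.2, 0.5, -0.2]
grip_width: 0.0514
gripper_force: 0.0
```

Emit:
jog_arm([
  [0,-0.3,0,0,0,0],
  [-0.1,-0.6,0,0,0,0],
  [-0.15,-0.9,0,0,0,0],
  [-0.15,-0.9,0,0,0,0],
])

```text
time_s: 17.35
position: [0.505, -0.3085, 0.1007]
tool_rot: [[-1.0, -0.0, 0.003], [-0.0, 1.0, 0.001], [-0.003, 0.001, -1.0]]
ft_force: [0.3, 6.9, 4.7]
grip_width: 0.0514
gripper_force: 3.5
```

Emit:
jog_arm([
  [0,-0.15,0,0,0,0],
  [-0.05,-0.3,0,0,0,0],
  [-0.05,-0.3,0,0,0,0],
])

```text
time_s: 17.6
position: [0.5053, -0.3104, 0.1006]
tool_rot: [[-1.0, -0.001, 0.002], [-0.001, 1.0, 0.003], [-0.002, 0.003, -1.0]]
ft_force: [0.4, 11.9, 6.4]
grip_width: 0.0514
gripper_force: 5.9
```

Emit:
jog_arm([
  [0,-0.15,0,0,0,0],
  [-0.05,-0.3,0,0,0,0],
  [-0.05,-0.3,0,0,0,0],
])

```text
time_s: 17.85
position: [0.5057, -0.3124, 0.1006]
tool_rot: [[-1.0, -0.001, 0.002], [-0.001, 1.0, 0.005], [-0.002, 0.005, -1.0]]
ft_force: [-0.4, 16.3, 7.4]
grip_width: 0.0513
gripper_force: 7.9
```

```bash
python3 jaw.py
```

```text
[ 0.50575881 -0.31238869  0.10062053] [ 0.2 15.2  7.2] 0.047680130349473014 wound 271.9226426516325
wrist jaw front [-0.0348 -0.0327] flange S [-0.0323  0.0131] drv [ 0.4993 -0.1195]
side jaw front [-0.0335 -0.0307] flange S [-0.03    0.0366] drv [ 0.4985 -0.1208]
top jaw front [-0.0318 -0.0301] flange S [-0.0269  0.039 ] drv [ 0.5056 -0.1117]
handle (array([ 0.49461205, -0.30867783,  0.01      ]), 2997, np.float64(0.012688225417785)) 0.036322659356595566 wound 267.78482994914555
```

Emit:
jog_arm([
  [0,-0.2,0,0,0,0],
  [0,-0.4,0,0,0,0],
  [0,-0.6,0,0,0,0],
  [0,-0.6,0,0,0,0],
])

```text
time_s: 18.43
position: [0.5058, -0.3165, 0.1005]
tool_rot: [[-1.0, -0.001, 0.001], [-0.001, 1.0, 0.008], [-0.001, 0.008, -1.0]]
ft_force: [2.1, 25.1, 10.3]
grip_width: 0.0509
gripper_force: 12.0
```

```bash
python3 jaw.py | head -3
```

```text
[ 0.50582014 -0.31649474  0.10048285] [ 0.2 23.7 10.2] 0.04830903089653737 wound 276.76868894644633
wrist jaw front [-0.0346 -0.0324] flange S [-0.0324  0.0103] drv [ 0.4996 -0.1195]
side jaw front [-0.0329 -0.0314] flange S [-0.0306  0.0361] drv [ 0.4985 -0.1208]
```

Emit:
jog_arm([
  [0,-0.2,0,0,0,0],
  [0.05,-0.4,0,0,0,0],
  [0.1,-0.6,0,0,0,0],
  [0.1,-0.6,0,0,0,0],
])

```text
time_s: 19.02
position: [0.5047, -0.3204, 0.1004]
tool_rot: [[-1.0, -0.002, 0.001], [-0.002, 1.0, 0.012], [-0.001, 0.012, -1.0]]
ft_force: [1.2, 32.8, 12.2]
grip_width: 0.0513
gripper_force: 16.5
```

```bash
python3 jaw.py | head -3
```

```text
[ 0.50471412 -0.32035971  0.10037615] [ 0.6 32.8 13.7] 0.04808343539050317 wound 281.5416709527301
wrist jaw front [-0.0342 -0.0321] flange S [-0.0324  0.0078] drv [ 0.499  -0.1199]
side jaw front [-0.0322 -0.0303] flange S [-0.0299  0.036 ] drv [ 0.4981 -0.1201]
```

Emit:
jog_arm([
  [0,0.3,0,0,0,0],
  [0,0.6,0,0,0,0],
  [0,0.9,0,0,0,0],
  [0,1.2,0,0,0,0],
  [0,1.5,0,0,0,0],
  [0,1.8,0,0,0,0],
  [0,2.1,0,0,0,0],
  [0,2.1,0,0,0,0],
])

```text
time_s: 19.93
position: [0.5047, -0.3059, 0.1002]
tool_rot: [[-1.0, -0.0, 0.002], [-0.0, 1.0, -0.001], [-0.002, -0.001, -1.0]]
ft_force: [-0.0, 6.0, 4.1]
grip_width: 0.0511
gripper_force: 2.7
```

Emit:
jog_arm([
  [0,0,0,0,0,0],
  [0,0,-2,0,0,0],
  [0,0,-5,0,0,0],
  [0,0,-8,0,0,0],
  [0,0,-10,0,0,0],
  [0,0,-10,0,0,0],
  [0,0,-10,0,0,0],
])

```text
time_s: 20.52
position: [0.5044, -0.307, 0.2002]
tool_rot: [[-1.0, 0.0, 0.003], [0.0, 1.0, -0.003], [-0.003, -0.003, -1.0]]
ft_force: [-0.9, 0.1, -0.2]
grip_width: 0.051
gripper_force: 0.0
```

```bash
cat > fin.py <<'E'
from fit import *
im=env.get_image("wrist");P=wpts(im)[im["depth"]>0]
C=np.array([.4583,-.3078])
k=P[(P[:,2]>.1)&(P[:,2]<.134)&(abs(np.hypot(P[:,0]-C[0],P[:,1]-C[1])-.048)<.02)]
c=circ(k,.01);v=c[0][:2]-C;print("handle",c,np.hypot(*v),"wound",266.4-np.degrees(np.arctan2(v[1],v[0])))
x=np.array([.499,-.12,.03,0,0.02])
for it in range(6):
    d=P-x[:3];a=ax(x[3],x[4]);z=d@a;r=np.linalg.norm(d-z[:,None]*a,axis=1)
    Q=P[(z>.004)&(z<.11)&(r<.04)&(r>.0125)&~((z<.055)&(r>.022))]; x,e=fit_hub(Q,x)
print("hub",x.round(4),e,len(Q))
n=np.array([.213,.977]);t=np.array([.977,-.213]);S=(P[:,:2]-x[:2])@n;T=(P[:,:2]-x[:2])@t
m=(abs(T)<.022)&(S<-.025)&(S>-.075)&(P[:,2]>.06)&(P[:,2]<.09)
for lo in np.arange(-.022,.022,.0088):
    q=m&(T>=lo)&(T<lo+.0088); o=np.argsort(-S[q])[:12]; print(round(lo,3),S[q][o].round(4)[::2],P[q][o,2].round(3)[::2])
np.savez("wn.npz",P=wpts(im),d=im["depth"],x=x)
E
python3 fin.py; python3 jaw.py|sed -n 3,4p
```

```text
handle (array([ 0.50279896, -0.28965364,  0.01      ]), 309, np.float64(0.00013422924608472164)) 0.04805671479706874 wound 244.2147150043157
hub [ 4.9960e-01 -1.1900e-01  2.9000e-02 -5.0493e+00 -3.9000e-03] 0.00039526415411023953 3598
-0.022 [-0.0358 -0.0363 -0.0367 -0.0373 -0.0374 -0.0377] [0.074 0.075 0.074 0.075 0.075 0.076]
-0.013 [-0.0357 -0.0359 -0.0366 -0.0373 -0.0374 -0.0376] [0.074 0.074 0.075 0.075 0.074 0.075]
-0.004 [-0.0355 -0.0363 -0.0365 -0.0373 -0.0374 -0.0376] [0.074 0.075 0.074 0.075 0.076 0.076]
0.004 [-0.0361 -0.0366 -0.0368 -0.037  -0.0373 -0.0377] [0.075 0.074 0.074 0.075 0.076 0.075]
0.013 [-0.0352 -0.036  -0.0367 -0.0368 -0.0371 -0.0375] [0.074 0.075 0.074 0.075 0.075 0.075]
side jaw front [-0.034  -0.0325] flange S [-0.0304  0.0368] drv [ 0.4975 -0.1204]
top jaw front [-0.032  -0.0296] flange S [-0.0277  0.0387] drv [ 0.5031 -0.1126]
```

The handle came back to the same rest angle, 244.2°. The jaw's front edge reads 35.2–35.8 mm from the hub axis, which means it is in contact with the 35 mm flange. The hub is upright and home, and the arm is clear, so I'm handing in.

```bash
python3 -c "
from rig import env
print(env.observe()['ft_force'],env.close_job())"
```

```text
the job is handed in; nothing more can be done
[ 0.46215764  0.40608683 -0.56639847] None
```

I seated the rear hub driver end up and home on the spindle, wound the jaw against its flange (35.2–35.8 mm measured, limit 36.8), left the arm clear and handed the job in; no verdict was returned.

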